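Set the flask press gauge and lock it with the key

ROBOT

A 7-joint arm with a two-finger parallel gripper is mounted at the origin on the work surface. World frame = base frame: x ahead of the robot, y to its left, z up, the work surface at z = 0. Lengths are in m, angles in rad, forces in N, time in s.
With the tool pointing down it reaches from about 0.425 to 0.875 m from the base axis. Payload 4.7 kg.
Tool frame: the origin (TCP) lies at the very end of the fingers, on their centre line; the grasp point (between the pads) lies 19 mm behind it; z points along the fingers, y is the line along which they close (so a half turn about z gives the same grasp; the last joint's range is limited). The gripper opens to 85 mm and grips with 20 to 120 N. Pads are 22 mm wide; open, the fingers measure 114 mm over their backs; the gripper's body (76 mm by 85 mm) begins 54 mm behind the grasp point. The pads swing forward as they close: fully open they stand 13 mm farther back than shut.
Start: joints at [-1.166, 0.321, -0.07, 1.45, 0.023, 1.371, -0.057], TCP at [0.248, 0.601, 0.231] pointing down, gripper open.
Joint ranges: [-2.86, 2.86], [-0.3, 2.09], [-1.38, 1.24], [0.06, 2.45], [-1.56, 4.7], [0.09, 2.05], [-2.69, 2.69]. Speed limits (rad/s): [2.57, 2.57, 3.14, 3.14, 3.14, 3.14, 3.14].

INTERFACE

Orientations are given as a rotation vector (axis times angle).
In Python, from rig import observe, vision, env, finder gives the robot as it stands.
- The arm moves only by the tool arm_command, never from a script. Its argument "plan" is one flat list of numbers, 4 for each row, row after row: the shift along the tool's x, y, z in mm, then the turn about the tool's z in rad. In form: [tx, ty, tz, turn, tx, ty, tz, turn, ...]. A call has exactly 8 rows; each row shifts and turns the commanded pose from where the row before left it, along the tool's axes as they then stand; what a row does not reach is not made up. A row lasts 1/8 s, in which the tool goes at most 62.5 mm and 10.7 degrees, less where a joint would pass 70% of its speed; a pose out of reach is approached as far as the arm can. A call with a gripper value outside its range is refused whole. "gripper" is the closure, from -1 (fully open) to 1 (shut), set as the call begins (left out, the last holds). The fingers move at their own pace and stop on an object; "force" is the grip in N (left out, the last holds). Time passes only in rows, so rows that do not move let the fingers close, or fill a call up. It gives the time, the measured TCP pose, the force, the opening and the grip force at its end, in the units of the state.
- observe(): the state, without advancing time (a new reading comes with each control period).
- vision.camera(name): name is "side" or "top" or "wrist"; returns a dict with "pixels" (420x560x3 uint8, red, green, blue), "depth" (420x560 float32, m along the optical axis (not along the pixel's ray), 0 where there is no reading), "K" (3x3 intrinsics, pixels), "dist" ([k1, k2, p1, p2, k3] as OpenCV has them; the pictures are not rectified), "R" (3x3) and "t" (3): a world point X has camera coordinates R X + t. Camera axes: x right, y down, z forward; pixel columns grow to the right and rows downward; lengths in m; the calibration is good to about 2 mm. A picture is of the moment at which its call begins.
- env.hand_in(): hands the job in; it is judged then, once.
Trained networks look in the newest picture that a camera, given by its name, has taken for a name from the list of things; names that differ only in an ending like _2 or _b are one class to them, and where a whole thing is asked for, a point or a joint stands for the part that bears it (a point fixed in the world has none). Each returns a list of dicts, best first, with "score" (0 to 1); they miss things now and then, are a little off and sometimes report something else, mostly with a low value. They report only what shows in the picture. A call takes as long as a camera call. They do not tell look-alikes from the thing itself.
- finder.regions_of(name, camera): "pixels" (420x560 bool, what is visible of it) and "box" ([left, top, right, bottom] in pixels, round what is visible of it).
The state is a dict: "clock": time; "joint_pos": joint angles; "qd": joint speeds; "tau": joint torques, N m; "eef_pos": TCP position; "eef_rot": TCP orientation; "wrist_force": force on the tool from outside, world axes, zero at the start; "ft_torque": the same for the moment, N m; "gripper_width": finger opening in m; "gripper_force": force on a finger pad.
Only numpy, scipy, OpenCV 4.12 (cv2) and the standard library are available. Lean on these libraries where they do the work, as an engineer would, in place of code of your own. Each camera call takes 0.05 s, during which the arm holds its last target. There are 200 camera calls.

TASK

On the dental bench, pull the yellow tab of the press's sprung gauge out until its black pointer stands within the red band on the ruler, and let it stay there. Then take the blue-handled key from the wooden rack, push its blade fully home in the slot of the brass lock on the press, turn it clockwise (seen from above) as far as it goes, and leave it standing in the lock. Leave the other tools and things on the bench where they are.

Things in the scene. Friction and masses are not known exactly. Their poses are not given: they have to be found in the camera images.
- press: White press, fixed; origin: centre of its underside, x away from its front edge. In its frame, mm: base 260 x 290 x 25; lock at (-55, 60); gauge slide along y = -85, pulled to -x; gauge housing x 50 to 125, up to z 65; ruler at y = -128, top z 30; yoke over a brass flask, x 67 to 113, y -55 to 115, its screw up to z 150.
- gauge (a joint): Sprung gauge slide: 0 = fully in, grows as it is pulled out towards the press's -x, up to 0.11 m. A drag holds it where it is left against its spring; pulling takes 5 to 10 N.
- gauge_grip (a point): Grip point of the gauge's upright yellow tab, 88 mm above the bench, 15 mm below the tab's top. The tab is 12 mm thick along press x (pinch it across this), 40 mm wide along press y, 70 mm tall; its axes are the press's.
- gauge_pointer (a point): Point on the gauge's black pointer, a 4 mm wide bar that sticks out of the foot of the tab towards press -y, over the ruler; 45 mm beside the tab's centre. It moves with the tab, and stands at the same press x.
- mark: Red band painted across the ruler, 10 mm wide along press x, 24 mm along y; origin at the centre of its underside, axes those of the press. It is at another place on the ruler each time.
- lock (a joint): Angle of the brass lock cylinder: grows as it is turned clockwise seen from above; starts at 0 to 0.25 rad, stop at 1.3 rad.
- lock_face (a point): Centre of the lock's top face, at the mouth of its slot, 73 mm above the bench. Turns with the lock: x along the slot's length, z up. Cylinder 66 mm in diameter; slot 29.5 x 12.5 mm, 33 mm deep, with a 3 mm chamfer round its mouth; two black lines on the face continue the slot.
- key: The key, upright in the rack: steel blade 26 (x) x 9 (y) x 28 mm, above it a round collar 40 mm in diameter, 6 mm thick, a 16 mm neck and a flat blue handle 56 (x) x 14 (y) x 44 (z) mm; 98 mm tall, 160 g. Origin: centre of the blade's tip, z up. Either way round fits the slot; fully home, the collar lies on the lock's face.
- key_collar (a point): Centre of the underside of the key's collar, 28 mm above the blade's tip; axes of the key.
- key_grip (a point): Centre of the key's blue handle, 76 mm above the blade's tip; axes of the key: pinch it along y (14 mm).
- rack: Fixed wooden rack block 100 (x) x 250 (y) x 45 mm; origin: centre of its underside. Three round holes, 33 mm in diameter and 40 mm deep, at y = -80, 0 and 80 mm, hold the key and two other tools in any order; the collars lie on its top.
- tool_green: Bystander in the rack: waxing tool with a round green handle 26 mm in diameter, 108 mm tall; origin at its tip.
- tool_black: Bystander in the rack: the same with a black handle.
- flask: Bystander: brass denture flask 70 x 70 x 45 mm on the press's platen, under the yoke; origin: centre of its underside.
- mug: Bystander: white mug, 80 mm in diameter and 92 mm tall, in front of the rack.
- jar: Bystander: white jar with a red cap, 56 mm in diameter and 75 mm tall, behind the rack.
- bowl: Bystander: green mixing bowl, 110 mm in diameter and 55 mm tall, at the left side.
- bottle: Bystander: amber bottle, 52 mm in diameter and 130 mm tall, at the right side.
- pliers: Bystander: pliers with orange handles, 155 mm long and 16 mm high, lying in front of the press.
Things that resemble listed ones, but are neither listed nor needed, are in the scene too. What is shaped like the key but purple is not meant.

How it is judged:
On the way, in this order (a step that is already met when the one before it is completed fails the run):
1. the gauge is pulled out until its pointer stands within the red band, the lock not yet turned (x of gauge_pointer in the frame of mark between -0.006 and 0.006 m and value of joint lock below 0.5 rad), for 0.3 s.
2. the key stands fully home in the lock, the lock not yet turned (horizontal distance between key_collar and lock_face below 0.005 m and z of key_collar in the frame of lock_face below 0.004 m and angle between key's own z axis and vertical below 0.12 rad and value of joint lock below 0.6 rad), for 0.1 s.
3. the lock is turned clockwise to its stop with the key in it (horizontal distance between key_collar and lock_face below 0.005 m and z of key_collar in the frame of lock_face below 0.004 m and angle between key's own z axis and vertical below 0.12 rad and value of joint lock above 1.1 rad), for 0.2 s.
At the end, for the whole second after the job is handed in: The gauge's pointer is within 6 mm of the red band's centre line, the lock has been turned beyond 1.1 rad (stop at 1.3), and the key stands at rest in it: its collar within 5 mm of the lock's axis and 4 mm of its face, upright within 0.12 rad (all of step 3 and x of gauge_pointer in the frame of mark between -0.006 and 0.006 m and linear speed of key below 0.02 m/s); the robot touches nothing.
It fails at once if another tool or thing is shifted by more than 25 mm (distance of any of tool_green, tool_black, flask, mug, jar, bowl, bottle, pliers from where it was at the start of the episode above 0.025 m).
It also fails if it takes over 61 s, if anything falls off the work surface, if the arm or the gripper's body presses on something with over 40 N, if the wrist force passes 120 N, or if a joint passes its speed limit or range.

## Working session

There is one attempt and no reset: what is moved stays moved. The work goes in short steps, Python scripts to look and compute and a tool call to move; the robot and the scene stay as the last step left them, time stands still between calls to the robot, and variables do not carry over. Pictures are saved under pics/ and viewed, at most 10 in all, crops included, and the job is handed in when it is done.

Besides the shell and the picture viewer there is one more tool, called as name(argument=value, ...) on one line, values as JSON. arm_command: Moves the arm, as the interface text tells. Its arguments: {"type":"object","properties":{"plan":{"type":"array"},"gripper":{"type":"number"},"force":{"type":"number"}},"required":["plan"]}

```bash
ls; mkdir -p pics; python3 - <<'E'
from rig import observe, vision, env, finder
import cv2,numpy as np
s=observe();print({k:np.round(v,3) for k,v in s.items()})
for n in ["top","side"]:
    c=vision.camera(n); cv2.imwrite(f"pics/{n}0.png",c["pixels"][:,:,::-1]); print(n,c["R"].round(3),c["t"].round(3),c["K"].round(1),c["dist"])
    np.savez(f"{n}0.npz",**c)
    for o in ["press","gauge_grip","gauge_pointer","mark","lock","key","rack"]:
        for r in finder.regions_of(o,n)[:4]: print(n,o,round(r["score"],2),r["box"])
E
```

```text
pics
{'clock': np.float64(0.0), 'joint_pos': array([-1.166,  0.322, -0.07 ,  1.452,  0.023,  1.371, -0.057]), 'qd': array([-0.001, -0.001,  0.001,  0.001,  0.003,  0.   ,  0.001]), 'tau': array([ 1.0000e-03, -4.9359e+01, -3.8200e-01, -3.1434e+01,  1.3000e-02,
        1.1000e-02,  0.0000e+00]), 'eef_pos': array([0.247, 0.6  , 0.23 ]), 'eef_rot': array([-6.100e-01, -3.082e+00,  3.000e-03]), 'wrist_force': array([-0.035, -0.553, -0.141]), 'ft_torque': array([0.006, 0.038, 0.021]), 'gripper_force': np.float64(0.0), 'gripper_width': np.float64(0.085)}
top [[ 0.001 -1.     0.004]
 [-0.995 -0.001 -0.095]
 [ 0.095 -0.003 -0.995]] [0.008 0.538 1.902] [[545.6   0.  283.9]
 [  0.  545.6 208.8]
 [  0.    0.    1. ]] [-0.09797081  0.          0.          0.          0.        ]
top press 0.64 [306.0, 161.2, 389.8, 234.7]
top gauge_grip 0.45 [366.3, 179.9, 387.1, 199.3]
top gauge_pointer 0.51 [367.1, 182.3, 379.6, 201.7]
top mark 0.62 [321.3, 201.6, 342.9, 219.5]
top lock 0.69 [99.8, 225.7, 134.0, 255.2]
top lock 0.65 [324.0, 201.6, 342.8, 220.7]
top key 0.6 [240.4, 235.6, 253.2, 242.4]
top key 0.49 [228.6, 194.8, 243.9, 206.2]
top rack 0.6 [176.9, 176.0, 256.6, 216.2]
top rack 0.44 [305.1, 158.7, 393.3, 238.0]
side [[-0.782 -0.623 -0.017]
 [-0.307  0.408 -0.86 ]
 [ 0.542 -0.667 -0.511]] [0.419 0.251 1.   ] [[431.5   0.  282. ]
 [  0.  431.5 212.2]
 [  0.    0.    1. ]] [-0.03352142  0.          0.          0.          0.        ]
side press 0.61 [304.8, 196.2, 330.0, 214.4]
side press 0.57 [256.1, 160.4, 364.9, 239.9]
side gauge_grip 0.75 [313.7, 173.7, 331.5, 191.9]
side gauge_pointer 0.69 [189.2, 238.5, 261.0, 294.2]
side gauge_pointer 0.49 [311.7, 167.9, 334.1, 192.1]
side lock 0.56 [306.4, 196.4, 328.5, 216.6]
side key 0.89 [242.8, 212.1, 255.2, 240.7]
side key 0.72 [230.4, 231.3, 246.0, 257.3]
side key 0.63 [271.7, 243.9, 288.3, 280.3]
side rack 0.88 [188.9, 240.8, 262.7, 294.3]
side rack 0.21 [220.8, 266.9, 262.7, 315.7]
```

```bash
python3 - <<'E'
import cv2
a=cv2.imread("pics/top0.png");b=cv2.imread("pics/side0.png")
cv2.imwrite("pics/t1.png",cv2.resize(a[140:290,90:410],None,fx=2.5,fy=2.5,interpolation=cv2.INTER_CUBIC))
cv2.imwrite("pics/s1.png",cv2.resize(b[130:330,140:400],None,fx=3,fy=3,interpolation=cv2.INTER_CUBIC))
E
```

```text
(no output)
```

View pics/t1.png

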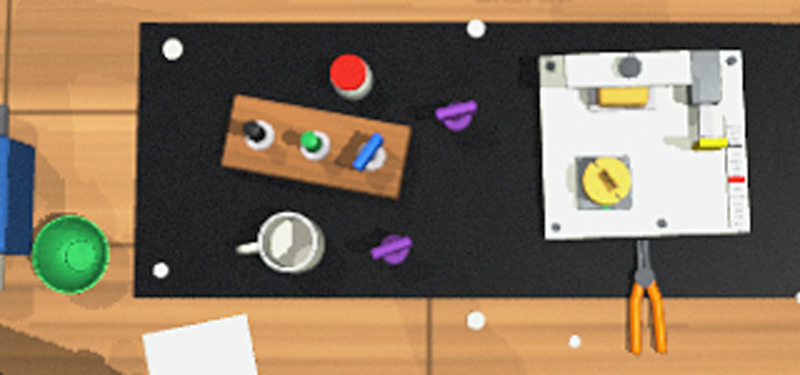

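View pics/s1.png

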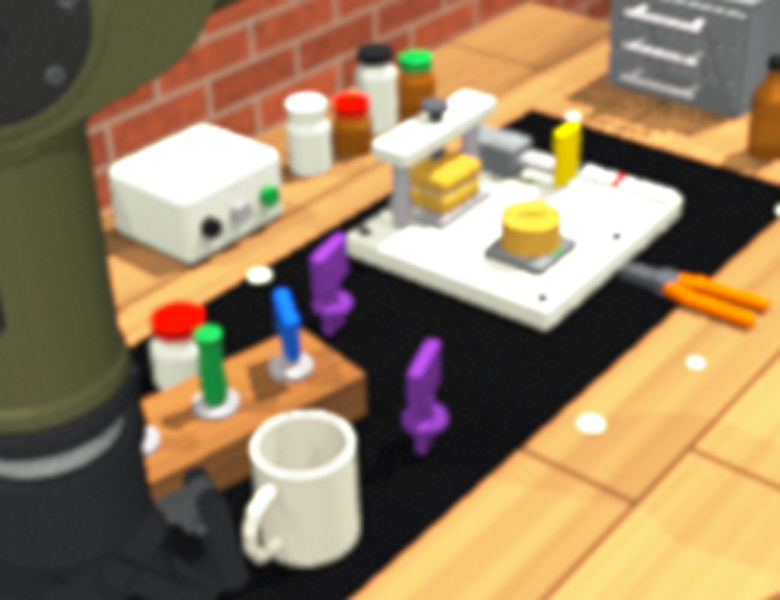

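The blue-handled key stands in the rack's right hole at top (238,200) and side (236,238). The purple look-alikes are at top (272,186) and (247,239), outside the rack. The yellow tab is at top (374,197), the red band at (385,212) and the lock at (332,213). The enlarged crops above confirm that the only blue handle is the one in the rack.

```bash
cat > h.py <<'E'
import numpy as np, cv2
from scipy.spatial.transform import Rotation as Ro
def ray(c,uv,z):
    p=cv2.undistortPoints(np.array(uv,float).reshape(-1,1,2),c["K"],c["dist"]).reshape(-1,2)
    d=np.c_[p,np.ones(len(p))]@c["R"]; o=-c["R"].T@c["t"]
    return o+d*((z-o[2])/d[:,2])[:,None]
def proj(c,X):
    return cv2.projectPoints(np.array(X,float).reshape(-1,1,3),cv2.Rodrigues(c["R"])[0],c["t"],c["K"],c["dist"])[0].reshape(-1,2)
def hsv(c): return cv2.cvtColor(c["pixels"],cv2.COLOR_RGB2HSV)
def mask(c,h0,h1,s=120,v=60,box=None):
    H=hsv(c); m=(H[...,0]>=h0)&(H[...,0]<=h1)&(H[...,1]>=s)&(H[...,2]>=v)
    if box: b=np.zeros_like(m); l,t,r,d=box; b[t:d,l:r]=1; m&=b
    return m
def rect(c,m,z):
    vu=np.argwhere(m)[:,::-1]; X=ray(c,vu,z)[:,:2]; r=cv2.minAreaRect((X*1000).astype(np.float32))
    return len(vu),vu.mean(0).round(1),np.round(r[0],1),np.round(r[1],1),round(r[2],1),(X.mean(0)*1000).round(1)
E
python3 - <<'E'
from h import *
c=dict(np.load("top0.npz"))
print("blue",rect(c,mask(c,105,125,120,60,(225,185,250,212)),.115))
print("tab",rect(c,mask(c,22,35,150,120,(364,190,386,204)),.103))
print("band",rect(c,mask(c,0,8,120,80,(375,203,395,220))|mask(c,170,180,120,80,(375,203,395,220)),.030))
print("lock",rect(c,mask(c,15,35,100,100,(318,198,348,228)),.073))
W=((hsv(c)[...,1]<40)&(hsv(c)[...,2]>150)); W[:, :300]=0;W[:158]=0;W[240:]=0;W[:,395:]=0
print("press",rect(c,cv2.morphologyEx(W.astype(np.uint8),cv2.MORPH_OPEN,np.ones((5,5)))>0,.025))
print("rackcorners",ray(c,[(90+235/2.5,140+95/2.5),(90+411/2.5,140+127/2.5),(90+396/2.5,140+199/2.5),(90+220/2.5,140+165/2.5)],.045).round(3))
from rig import observe,vision
w=vision.camera("wrist");s=observe();R=Ro.from_rotvec(s["eef_rot"]).as_matrix()
print("cam in tool",R.T@(-w["R"].T@w["t"]-s["eef_pos"]),"axes",(w["R"]@R).round(2),w["K"][0])
print("tool axes",R.round(3))
E
```

```text
blue (76, array([236.8, 200.4]), array([558.3, 167.4]), array([16.6, 52.3]), 55.0, array([558.1, 167.8]))
tab (43, array([374.5, 197.1]), array([ 571.6, -300. ]), array([13.7, 37.9]), 0.1, array([ 571.3, -300.1]))
band (14, array([384. , 211.5]), array([ 528.6, -345.5]), array([ 3.6, 21.4]), 0.1, array([ 528.6, -345.5]))
lock (291, array([332., 212.]), array([ 522.9, -157.2]), array([62.2, 62.4]), 89.7, array([ 522.8, -157.1]))
press (4994, array([348., 198.]), array([ 580.9, -215.9]), array([263.8, 290.1]), 1.9, array([ 577.4, -219.1]))
rackcorners [[0.645 0.361 0.045]
 [0.6   0.112 0.045]
 [0.498 0.132 0.045]
 [0.546 0.38  0.045]]
cam in tool [ 0.06988008 -0.00017705 -0.14236108] axes [[ 0.    1.    0.  ]
 [-0.96  0.   -0.28]
 [-0.28 -0.    0.96]] [303.16721477   0.         274.87706099]
tool axes [[-0.925  0.381  0.   ]
 [ 0.381  0.925  0.   ]
 [-0.     0.    -1.   ]]
```

arm_command(plan=[-50,-31,0,0,-50,-31,0,0,-50,-31,0,0,-50,-31,0,0,-50,-31,0,0,-50,-31,0,0,-50,-31,0,0,-40,-25,0,0])

```text
clock: 1.85
eef_pos: [0.5174, 0.2262, 0.2318]
eef_rot: [0.613, 3.08, 0.001]
wrist_force: [0.4, 0.4, -0.3]
gripper_width: 0.0851
gripper_force: 0.0
```

```bash
cat >> h.py <<'E'
def snap(n,f=None):
    from rig import vision
    c=vision.camera(n)
    if f: cv2.imwrite(f"pics/{f}.png",c["pixels"][:,:,::-1]); np.savez(f+".npz",**c)
    return c
def tool():
    from rig import observe
    s=observe(); return s["eef_pos"],Ro.from_rotvec(s["eef_rot"]).as_matrix(),s
E
python3 - <<'E'
from h import *
c=snap("wrist","wk"); p,R,s=tool(); print(p.round(4),R[:,1].round(3),s["clock"],s["qd"].round(3))
m=mask(c,105,125,120,60); n,l,st,_=cv2.connectedComponentsWithStats(m.astype(np.uint8))
for i in range(1,n):
    if st[i,4]>80: print(st[i],rect(c,l==i,.115))
E
```

```text
[0.5215 0.2188 0.2318] [ 0.391  0.921 -0.002] 1.9 [-0.022 -0.014 -0.01   0.017  0.022  0.012 -0.134]
[222 226  27  66 466] (466, array([237.7, 253.3]), array([553.5, 170.9]), array([14.2, 68.5]), 53.5, array([548.8, 175.5]))
```

View pics/wk.png

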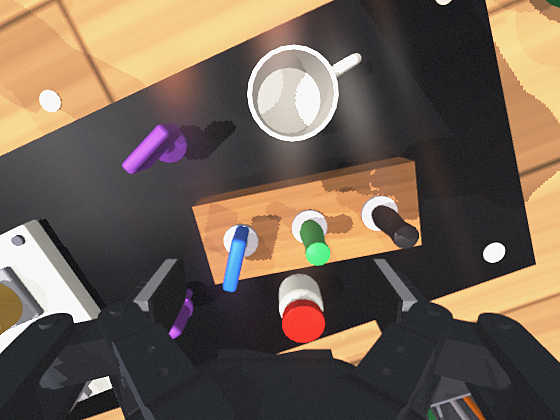

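The wrist picture shows the blue handle at (238,253) in the rack's left hole as seen here, with the green handle at (317,250) and the black one at (405,235). The jar at (303,320) is close by. The purple keys at (150,148) and (180,315) are outside the rack.

```bash
cat >> h.py <<'E'
def cloud(c,m):
    v,u=np.nonzero(m&(c["depth"]>0)); p=cv2.undistortPoints(np.c_[u,v].astype(float).reshape(-1,1,2),c["K"],c["dist"]).reshape(-1,2)
    return (np.c_[p,np.ones(len(p))]*c["depth"][v,u][:,None]-c["t"])@c["R"]
def rows(target,yaw,n,start=None):
    """equal steps; yaw = world angle of tool y, deg; target in mm"""
    p,R,s=tool(); p=p*1000 if start is None else np.array(start[:3]); y0=np.degrees(np.arctan2(R[1,1],R[0,1])) if start is None else start[3]
    d=(np.array(target)-p)/n; dy=-np.radians((yaw-y0+180)%360-180)/n
    for k in range(n):
        a=np.radians(y0)-dy*k; y=np.array([np.cos(a),np.sin(a)]); x=np.array([-y[1],y[0]])
        print(f"{d[:2]@x:.0f}, {d[:2]@y:.0f}, {-d[2]:.0f}, {dy:.3f},",end=" ")
    print()
E
python3 - <<'E'
from h import *
c=dict(np.load("wk.npz"))
X=cloud(c,mask(c,105,125,120,60)); T=X[X[:,2]>.108]; print(len(X),len(T),X[:,2].max(),T.mean(0)); r=cv2.minAreaRect((T[:,:2]*1000).astype(np.float32)); print(r)
p,R,s=tool();print(R.round(3))
rows([571,-290,232],2,10)
E
```

```text
464 299 0.1159858379186265 [0.55766321 0.16923646 0.11314645]
((559.1385498046875, 166.36880493164062), (13.873766899108887, 55.28174591064453), 53.40035629272461)
[[-0.921  0.391  0.004]
 [ 0.391  0.921 -0.004]
 [-0.005 -0.002 -1.   ]]
-24, -45, -0, 0.113, -29, -42, -0, 0.113, -34, -38, -0, 0.113, -38, -34, -0, 0.113, -42, -30, -0, 0.113, -45, -25, -0, 0.113, -47, -20, -0, 0.113, -49, -14, -0, 0.113, -50, -8, -0, 0.113, -51, -3, -0, 0.113,
```

arm_command(plan=[-24,-45,0,0.113,-29,-42,0,0.113,-34,-38,0,0.113,-38,-34,0,0.113,-42,-30,0,0.113,-45,-25,0,0.113,-47,-20,0,0.113,-49,-14,0,0.113])

```text
clock: 2.9
eef_pos: [0.5596, -0.1794, 0.2317]
eef_rot: [1.898, 2.502, 0.001]
wrist_force: [0.6, -0.1, 0.3]
gripper_width: 0.0857
gripper_force: 0.0
```

arm_command(plan=[-50,-8,0,0.113,-51,-3,0,0.113,0,0,0,0,0,0,0,0,0,0,0,0,0,0,0,0,0,0,0,0,0,0,0,0])

```text
clock: 3.9
eef_pos: [0.5708, -0.2789, 0.2315]
eef_rot: [2.165, 2.277, 0.001]
wrist_force: [0.5, -0.6, -0.4]
gripper_width: 0.0858
gripper_force: 0.0
```

```bash
python3 - <<'E'
from h import *
c=snap("wrist","wt"); p,R,s=tool(); print(p.round(4),R[:,1].round(3),s["clock"],s["qd"].round(3))
for nm,m,z in [("tab",mask(c,22,35,150,120),.103),("red",mask(c,0,8,120,80)|mask(c,170,180,120,80),.030)]:
    n,l,st,_=cv2.connectedComponentsWithStats(m.astype(np.uint8))
    for i in range(1,n):
        if st[i,4]>60: 
            X=cloud(c,l==i); print(nm,st[i],rect(c,l==i,z),X.mean(0).round(3),X[:,2].max().round(3))
E
```

```text
[ 0.5707 -0.279   0.2314] [0.999 0.05  0.   ] 3.95 [ 0.002  0.    -0.001 -0.002  0.     0.001 -0.001]
tab [196  27  51  36 688] (688, array([221.5,  40.8]), array([ 521.5, -151.1]), array([43. , 23.5]), 14.4, array([ 521.9, -148.9])) [ 0.517 -0.142  0.072] 0.075
tab [206  72  37  31 373] (373, array([226.5,  87.9]), array([ 524.5, -184.1]), array([28.3, 22.2]), 8.5, array([ 526.2, -184.1])) [ 0.521 -0.181  0.072] 0.075
tab [270 207  13  39 432] (432, array([275.9, 226.2]), array([ 573.5, -304. ]), array([10.9, 38.1]), 1.4, array([ 573.6, -303.9])) [ 0.574 -0.304  0.102] 0.104
red [ 529  175   31   46 1057] (1057, array([546.5, 198.2]), array([ 888.7, -281.6]), array([34.7, 58.3]), 17.6, array([ 890.9, -278.8])) [ 0.856 -0.271  0.067] 0.072
red [233 231   9  19 153] (153, array([236.6, 240. ]), array([ 528.9, -349.7]), array([ 9.7, 23.7]), 0.7, array([ 528.4, -349.6])) [ 0.529 -0.349  0.031] 0.033
```

View pics/wt.png

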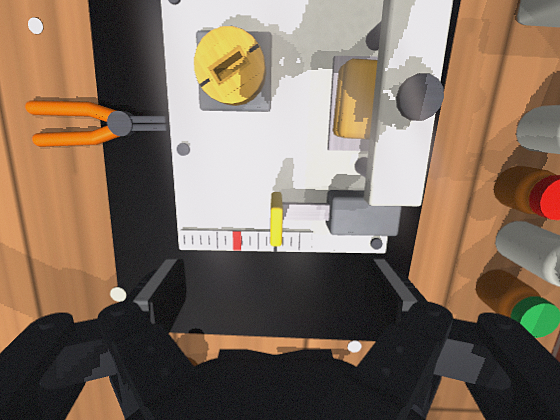

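The wrist picture shows the yellow tab at (276,226), its pointer just below it over the ruler, and the red band at (237,240). The lock is at (230,65), with its slot running up and to the right. The pull needed is about 46 mm, so I'm descending onto the tab.

arm_command(plan=[-12,1,10,0.01,-12,1,25,0.01,0,0,35,0,0,0,35,0,0,0,30,0,0,0,20,0,0,0,8,0,0,0,0,0])

```text
clock: 4.95
eef_pos: [0.5738, -0.3035, 0.0683]
eef_rot: [2.188, 2.254, -0.0]
wrist_force: [1.2, 0.2, 1.5]
gripper_width: 0.0852
gripper_force: 0.0
```

arm_command(plan=[0,0,0,0,0,0,0,0,0,0,0,0,0,0,0,0,0,0,0,0,0,0,0,0,0,0,0,0,0,0,0,0], gripper=1, force=50)

```text
clock: 5.95
eef_pos: [0.5738, -0.3031, 0.0687]
eef_rot: [-2.188, -2.255, -0.0]
wrist_force: [-2.6, 0.9, 4.4]
gripper_width: 0.0111
gripper_force: 50.1
```

```bash
python3 - <<'E'
from h import *
c=dict(np.load("wt.npz"))
print("press left edge",ray(c,[(160,0),(180,250)],.025).round(4), "bottom", ray(c,[(180,251),(386,252)],.025).round(4))
a=ray(c,[(200,82),(258,47)],.073);d=a[1]-a[0];print("slot",np.degrees(np.arctan2(d[1],d[0])),a.mean(0))
X=cloud(c,mask(c,15,35,100,60,(185,15,275,112)));X=X[X[:,2]>.068];print(cv2.minEnclosingCircle((X[:,:2]*1000).astype(np.float32)),len(X))
c=snap("wrist","wg")
m=mask(c,0,8,120,80)|mask(c,170,180,120,80)
n,l,st,_=cv2.connectedComponentsWithStats(m.astype(np.uint8))
for i in range(1,n):
    if st[i,4]>60: print(st[i],rect(c,l==i,.03))
p,R,s=tool();print(p.round(4),R[:,1].round(3),s["gripper_width"])
E
```

```text
press left edge [[ 0.447  -0.0977  0.025 ]
 [ 0.4575 -0.3686  0.025 ]] bottom [[ 0.4575 -0.3699  0.025 ]
 [ 0.7146 -0.3583  0.025 ]]
slot 31.296363134836753 [ 0.5232664  -0.16145721  0.073     ]
((522.9915771484375, -161.89634704589844), 32.83318328857422) 3763
[197 283  16  16 210] (210, array([204.7, 289.7]), array([ 528., -344.]), array([ 9.9, 11.4]), 1.8, array([ 528.2, -343.4]))
[ 0.5738 -0.3031  0.0687] [1.   0.03 0.  ] 0.011575443734557385
```

View pics/wg.png

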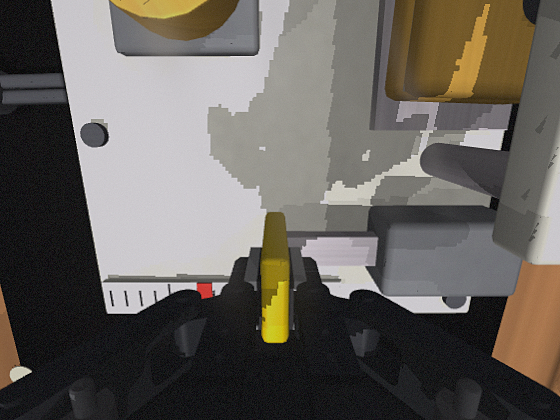

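The fingers hold the tab at (275,280). The red band shows at (205,290), still in front of the pointer. I'm pulling 47 mm along the tool's -y.

arm_command(plan=[0,-5,0,0,0,-8,0,0,0,-10,0,0,-1,-10,0,0,0,-8,0,0,0,-6,0,0,0,0,0,0,0,0,0,0])

```text
clock: 7.0
eef_pos: [0.5287, -0.3046, 0.0687]
eef_rot: [2.185, 2.254, 0.004]
wrist_force: [5.0, 2.3, 2.0]
gripper_width: 0.0115
gripper_force: 49.9
```

```bash
python3 - <<'E'
from h import *
p,R,s=tool();print(p.round(4),s["gripper_width"],s["wrist_force"].round(1))
E
```

```text
[ 0.5287 -0.3046  0.0687] 0.011505907508695961 [5.  2.3 2. ]
```

arm_command(plan=[0,-1.5,0,0,0,0,0,0,0,0,0,0,0,0,0,0,0,0,0,0,0,0,0,0,0,0,0,0,0,0,0,0])

```text
clock: 8.0
eef_pos: [0.5277, -0.3046, 0.0687]
eef_rot: [2.184, 2.254, 0.004]
wrist_force: [5.6, 1.5, 1.0]
gripper_width: 0.0114
gripper_force: 49.8
```

arm_command(plan=[0,0,0,0,0,0,0,0,0,0,0,0,0,0,-20,0,0,0,-40,0,0,0,-50,0,0,0,-50,0,0,0,0,0], gripper=-1)

```text
clock: 9.0
eef_pos: [0.5273, -0.3078, 0.2346]
eef_rot: [2.182, 2.247, 0.006]
wrist_force: [-0.5, -0.5, 0.0]
gripper_width: 0.0855
gripper_force: 0.0
```

```bash
python3 - <<'E'
from h import *
c=snap("wrist","wt2"); p,R,s=tool(); print(p.round(4),R[:,1].round(3),s["clock"])
for nm,m,z in [("tab",mask(c,22,35,150,120),.103),("red",mask(c,0,8,120,80)|mask(c,170,180,120,80),.030)]:
    n,l,st,_=cv2.connectedComponentsWithStats(m.astype(np.uint8))
    for i in range(1,n):
        if st[i,4]>40: 
            X=cloud(c,l==i); print(nm,st[i],rect(c,l==i,z),X[:,2].max().round(3))
cv2.imwrite("pics/t2c.png",cv2.resize(c["pixels"][170:290,190:350,::-1],None,fx=4,fy=4,interpolation=cv2.INTER_CUBIC))
E
```

```text
[ 0.5262 -0.3067  0.2318] [1.    0.029 0.005] 9.05
tab [237   1  15  50 108] (108, array([240.9,  29.5]), array([ 499. , -164.7]), array([35.6,  7.2]), 79.9, array([ 497.7, -168.1])) 0.075
tab [268 177  12  41 445] (445, array([273.9, 197.1]), array([ 527.7, -306. ]), array([10.3, 38.4]), 1.9, array([ 528.1, -305.9])) 0.104
```

View pics/t2c.png

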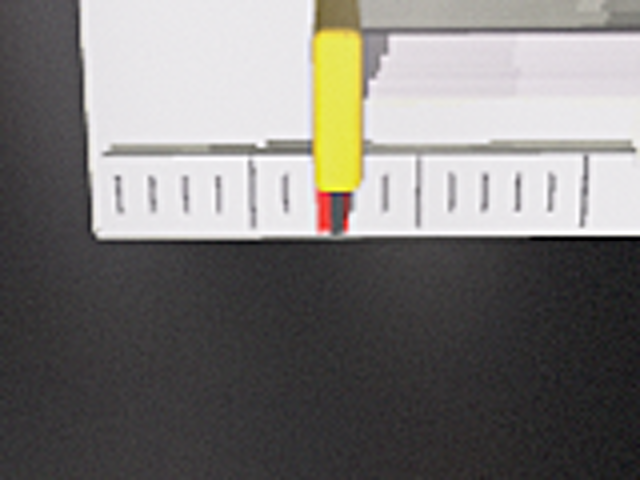

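The black pointer stands in the red band: pointer at crop (340,212), red from 317 to 350, about 2 mm off its centre. Next is the key.

```bash
python3 - <<'E'
from h import *
rows([559,167,205],53.4,10)
E
```

```text
47, 5, 3, -0.090, 47, 9, 3, -0.090, 46, 13, 3, -0.090, 44, 17, 3, -0.090, 43, 21, 3, -0.090, 40, 25, 3, -0.090, 38, 28, 3, -0.090, 35, 32, 3, -0.090, 32, 35, 3, -0.090, 29, 38, 3, -0.090,
```

arm_command(plan=[47,5,0,-0.09,47,9,0,-0.09,46,13,0,-0.09,44,17,0,-0.09,43,21,0,-0.09,40,25,5,-0.09,38,28,5,-0.09,35,32,5,-0.09], gripper=0)

```text
clock: 10.05
eef_pos: [0.5513, 0.0744, 0.2123]
eef_rot: [-1.249, -2.881, 0.002]
wrist_force: [-0.6, 1.6, 0.4]
gripper_width: 0.0429
gripper_force: 0.0
```

arm_command(plan=[32,35,7,-0.09,29,38,5,-0.09,0,0,0,0,0,0,0,0,0,0,0,0,0,0,0,0,0,0,0,0,0,0,0,0])

```text
clock: 11.05
eef_pos: [0.5599, 0.1679, 0.2015]
eef_rot: [0.99, 2.981, 0.0]
wrist_force: [0.2, 0.2, -0.1]
gripper_width: 0.0426
gripper_force: 0.0
```

```bash
python3 - <<'E'
from h import *
c=snap("wrist","wk2"); p,R,s=tool(); print(p.round(4),np.degrees(np.arctan2(R[1,1],R[0,1])),s["clock"],R[:,2].round(3),s["gripper_width"])
X=cloud(c,mask(c,105,125,120,60)); print(len(X),X[:,2].max(),np.histogram(X[:,2],8))
T=X[X[:,2]>X[:,2].max()-.006]; r=cv2.minAreaRect((T[:,:2]*1000).astype(np.float32)); print(r,T.mean(0))
T=X[X[:,2]<.1];print(T.mean(0),T.min(0),T.max(0))
E
```

```text
[0.5598 0.168  0.2015] 53.27225598304529 11.1 [ 0.  0. -1.] 0.04258051800901238
580 0.11621223682453456 (array([  1,   0,   0,   0,   2,  24,  22, 531]), array([0.00121156, 0.01558665, 0.02996173, 0.04433682, 0.0587119 ,
       0.07308698, 0.08746207, 0.10183715, 0.11621224]))
((558.9510498046875, 166.19512939453125), (13.178627967834473, 54.7188720703125), 54.59701919555664) [0.55894612 0.16810647 0.11368142]
[0.53878612 0.15712359 0.0847447 ] [ 0.53435044 -0.14980571  0.00121156] [0.62205169 0.18549726 0.0995073 ]
```

View pics/wk2.png

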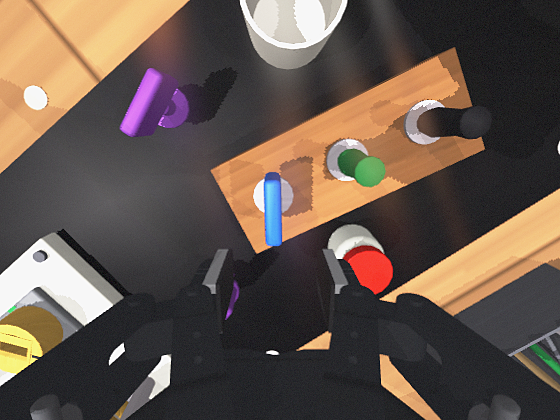

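The handle is in view at (273,208), centred between the fingers and parallel to the pads. The red-capped jar at (365,265) is clear of the right finger. I'm descending and gripping.

arm_command(plan=[0,-2,15,-0.02,0,0,25,0,0,0,30,0,0,0,25,0,0,0,20,0,0,0,12,0,0,0,0,0,0,0,0,0])

```text
clock: 12.1
eef_pos: [0.5592, 0.1667, 0.0751]
eef_rot: [0.959, 2.991, 0.001]
wrist_force: [-0.2, 0.1, 0.5]
gripper_width: 0.0427
gripper_force: 0.0
```

arm_command(plan=[0,0,0,0,0,0,0,0,0,0,0,0,0,0,0,0,0,0,0,0,0,0,-10,0,0,0,-25,0,0,0,-25,0], gripper=1, force=90)

```text
clock: 13.1
eef_pos: [0.5579, 0.1663, 0.1344]
eef_rot: [-0.959, -2.99, 0.002]
wrist_force: [1.5, -0.2, -1.7]
gripper_width: 0.013
gripper_force: 87.6
```

arm_command(plan=[0,0,-25,0,0,0,-25,0,0,0,-20,0,0,0,0,0,0,0,0,0,0,0,0,0,0,0,0,0,0,0,0,0])

```text
clock: 14.1
eef_pos: [0.5585, 0.1665, 0.2039]
eef_rot: [-0.959, -2.991, 0.001]
wrist_force: [0.2, 0.2, -1.7]
gripper_width: 0.0128
gripper_force: 87.6
```

```bash
python3 - <<'E'
from h import *
p,R,s=tool();yaw=np.degrees(np.arctan2(R[1,1],R[0,1]));print(p.round(4),yaw,s["gripper_width"],s["wrist_force"].round(1))
c=dict(np.load("wt.npz"))
# lock slot from dark line pixels on the face
X=cloud(c,np.ones((420,560),bool)&(np.arange(560)[None]>180)&(np.arange(560)[None]<280)&(np.arange(420)[:,None]<115))
m=np.zeros((420,560),bool);m[15:112,185:275]=1
v,u=np.nonzero(m);P=ray(c,np.c_[u,v],.073)*1000
r=np.hypot(P[:,0]-523,P[:,1]+161.9); V=hsv(c)[v,u,2]
k=(r<31)&(r>17)&(V<90);Q=P[k,:2]; l=cv2.fitLine(Q.astype(np.float32),cv2.DIST_L2,0,.01,.01).ravel();print(k.sum(),l,np.degrees(np.arctan2(l[1],l[0])))
k=(r<22)&(V<150);print(cv2.minAreaRect(P[k,:2].astype(np.float32)))
E
```

```text
[0.5585 0.1665 0.2039] 54.4335637519341 0.012796107445377328 [ 0.2  0.2 -1.7]
51 [   0.8218963    0.5696372  524.4398    -161.08423  ] 34.724926
((522.8656005859375, -162.909423828125), (30.180118560791016, 34.87796401977539), 85.2536392211914)
```

```bash
python3 - <<'E'
from h import *
rows([486,-187,204],-56,11)
E
```

```text
-13, -30, -0, 0.175, -18, -27, -0, 0.175, -23, -24, -0, 0.175, -27, -19, -0, 0.175, -30, -14, -0, 0.175, -32, -9, -0, 0.175, -33, -3, -0, 0.175, -33, 2, -0, 0.175, -32, 8, -0, 0.175, -30, 14, -0, 0.175, -27, 19, -0, 0.175,
```

arm_command(plan=[-13,-30,0,0.175,-18,-27,0,0.175,-23,-24,0,0.175,-27,-19,0,0.175,-30,-14,0,0.175,-32,-9,0,0.175,-33,-3,0,0.175,-33,2,0,0.175])

```text
clock: 15.1
eef_pos: [0.5058, -0.0932, 0.2045]
eef_rot: [2.666, 1.662, 0.001]
wrist_force: [-0.3, 0.4, -1.8]
gripper_width: 0.013
gripper_force: 87.8
```

arm_command(plan=[-32,8,0,0.175,-30,14,0,0.175,-27,19,0,0.175,0,0,0,0,0,0,0,0,0,0,0,0,0,0,0,0,0,0,0,0])

```text
clock: 16.1
eef_pos: [0.4871, -0.1889, 0.2043]
eef_rot: [-3.003, -0.924, -0.0]
wrist_force: [-0.7, 0.5, -1.0]
gripper_width: 0.0131
gripper_force: 87.8
```

```bash
python3 - <<'E'
from h import *
c=snap("wrist","wl"); p,R,s=tool(); print(p.round(4),np.degrees(np.arctan2(R[1,1],R[0,1])),s["joint_pos"].round(2),R[:,2].round(3))
L=proj(c,[.523,-.162,.073])[0];print(L)
Y=cloud(c,mask(c,105,125,120,60)); pz=Y[:,2].max(); T=Y[Y[:,2]>pz-.008]; r=cv2.minAreaRect((T[:,:2]*1000).astype(np.float32)); print("handle top",pz,r,(R.T@(T.mean(0)-p)).round(4))
u0,v0=L.astype(int); x0,y0=max(0,u0-90),max(0,v0-75)
cv2.imwrite("pics/wl2.png",c["pixels"][:,:,::-1])
X=cloud(c,mask(c,15,35,100,60,(max(0,u0-70),max(0,v0-70),u0+70,v0+70)));X=X[(X[:,2]>.069)];print(cv2.minEnclosingCircle((X[:,:2]*1000).astype(np.float32)),len(X))
E
```

```text
[ 0.4871 -0.189   0.2043] -55.81886331863745 [-0.34  0.06  0.69  1.82 -0.04  1.27 -0.61] [ 0.  0. -1.]
[271.69130401 151.87019663]
handle top 0.2788776233717538 ((495.7536315917969, -183.90606689453125), (0.6575074195861816, 7.663317680358887), 39.10662078857422) [ 0.0101  0.0013 -0.0738]
((523.3722534179688, -161.6979522705078), 32.67202377319336) 3612
```

View pics/wl2.png

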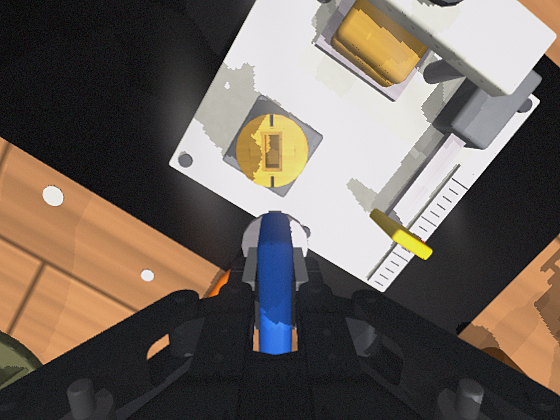

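The lock face is at (272,151), with its black marks at (272,120) and (272,183), almost parallel to the tool's x. The held key's handle runs from (276,212) to (276,355), and the white collar is centred near (278,240). Next I measure the marks and the key's offset in the hand.

```bash
python3 - <<'E'
from h import *
c=dict(np.load("wl.npz")); p,R,s=tool()
V=hsv(c)[...,2].astype(int)
for a,b in [((112,128),"up"),((174,190),"dn")]:
    sub=V[a[0]:a[1],260:286]; m=np.zeros(V.shape,bool); m[a[0]:a[1],260:286]=sub<90
    q=np.argwhere(m); print(b,len(q),q.mean(0)[::-1] if len(q) else None)
m=np.zeros(V.shape,bool);m[108:194,258:288]=V[108:194,258:288]<90
P=ray(c,np.argwhere(m)[:,::-1],.073)*1000; k=np.hypot(P[:,0]-523.3,P[:,1]+161.8); P=P[(k>16)&(k<32)]
l=cv2.fitLine(P[:,:2].astype(np.float32),cv2.DIST_HUBER,0,.01,.01).ravel(); a=np.degrees(np.arctan2(l[1],l[0])); n=np.array([-l[1],l[0]])
print(len(P),a, "perp offset of line from circle centre",(l[2:]-np.array([523.37,-161.7]))@n)
# predicted handle corners/collar in hand
B=np.array([[sx*.028,sy*.007,-.040] for sx in(-1,1) for sy in(-1,1)]+[[sx*.028,0,.004] for sx in(-1,1)]+[[ .020,0,.024],[0,.02,.024],[0,-.02,.024]])
print(proj(c,B@R.T+p).round(0).tolist())
print([ (r,np.flatnonzero((mask(c,100,130,100,25))[r,240:320]).tolist()[::100] or 0, np.flatnonzero((mask(c,100,130,100,25))[r,240:320]).min(initial=999)+240, np.flatnonzero((mask(c,100,130,100,25))[r,240:320]).max(initial=-1)+240) for r in (208,212,216,230,250,290,330,345,350,355)])
S=(hsv(c)[...,1]<40)&(V>110); print([(r,np.flatnonzero(S[r,236:320])[[0,-1]]+236) for r in (225,230,235,240,245,250) if S[r,236:320].any()])
E
```

```text
up 0 None
dn 9 [272. 181.]
9 34.067677 perp offset of line from circle centre -0.31718465390481204
[[257.0, 369.0], [290.0, 369.0], [254.0, 244.0], [292.0, 244.0], [274.0, 307.0], [274.0, 210.0], [274.0, 214.0], [308.0, 246.0], [240.0, 246.0]]
[(208, 0, np.int64(1239), np.int64(239)), (212, 0, np.int64(1239), np.int64(239)), (216, [23], np.int64(263), np.int64(279)), (230, [20], np.int64(260), np.int64(289)), (250, [17], np.int64(257), np.int64(292)), (290, [19], np.int64(259), np.int64(291)), (330, [7], np.int64(247), np.int64(305)), (345, [12], np.int64(252), np.int64(290)), (350, [20], np.int64(260), np.int64(305)), (355, [12], np.int64(252), np.int64(296))]
[(225, array([249, 319])), (230, array([246, 319])), (235, array([243, 319])), (240, array([243, 319])), (245, array([242, 319])), (250, array([243, 319]))]
```

arm_command(plan=[15,-1,0,0,20,-1.5,0,0,10,0,10,0,0,0,20,0,0,0,20,0,0,0,6,0,0,0,0,0,0,0,0,0])

```text
clock: 17.15
eef_pos: [0.5234, -0.1622, 0.149]
eef_rot: [3.003, 0.922, 0.002]
wrist_force: [-0.1, -0.8, -2.0]
gripper_width: 0.0132
gripper_force: 87.9
```

```bash
python3 - <<'E'
from h import *
p,R,s=tool();d=R.T@(np.array([.5232,-.1618,p[2]])-p);print(p.round(4),d.round(4),np.degrees(np.arctan2(R[1,1],R[0,1])),R[:,2].round(4))
E
```

```text
[ 0.5234 -0.1622  0.149 ] [ 0.     -0.0004 -0.    ] -55.86017627575859 [ 1.3e-03 -2.0e-04 -1.0e+00]
```

arm_command(plan=[0,-0.5,6,0,0,0,6,0,0,0,4,0,0,0,4,0,0,0,4,0,0,0,4,0,0,0,0,0,0,0,0,0])

```text
clock: 18.15
eef_pos: [0.5226, -0.1617, 0.1204]
eef_rot: [3.003, 0.922, 0.0]
wrist_force: [-0.4, 0.5, -1.9]
gripper_width: 0.0131
gripper_force: 87.9
```

Tip at about 62 mm, 11 mm inside the slot with no force. Continuing down.

arm_command(plan=[0,0,4,0,0,0,4,0,0,0,4,0,0,0,3,0,0,0,2,0,0,0,1,0,0,0,0,0,0,0,0,0])

```text
clock: 19.15
eef_pos: [0.5225, -0.1616, 0.1033]
eef_rot: [-3.003, -0.922, -0.0]
wrist_force: [-4.0, 1.4, 5.9]
gripper_width: 0.0128
gripper_force: 89.0
```

arm_command(plan=[0,0,1,0,0,0,0,0,0,0,0,0.06,0,0,0,0.1,0,0,0,0.12,0,0,0,0.12,0,0,0,0.12,0,0,0,0.12])

```text
clock: 20.15
eef_pos: [0.5235, -0.162, 0.1032]
eef_rot: [-3.14, 0.075, -0.003]
wrist_force: [-2.3, 1.5, 10.2]
gripper_width: 0.0126
gripper_force: 89.6
```

```bash
python3 - <<'E'
from h import *
p,R,s=tool();print(p.round(4),np.degrees(np.arctan2(R[1,1],R[0,1])),s["ft_torque"].round(2),s["wrist_force"].round(1))
E
```

```text
[ 0.5235 -0.162   0.1032] -92.73573766961198 [0.18 0.78 0.07] [-2.3  1.5 10.2]
```

arm_command(plan=[0,0,0,0.12,0,0,0,0.12,0,0,0,0.1,0,0,0,0.06,0,0,0,0.06,0,0,0,0.06,0,0,0,0.04,0,0,0,0])

```text
clock: 21.15
eef_pos: [0.5236, -0.1619, 0.1033]
eef_rot: [-2.998, 0.935, -0.003]
wrist_force: [-2.9, 0.7, 10.3]
gripper_width: 0.0132
gripper_force: 89.6
```

```bash
python3 - <<'E'
from h import *
p,R,s=tool();print(p.round(4),np.degrees(np.arctan2(R[1,1],R[0,1])),s["ft_torque"].round(2),s["wrist_force"].round(1))
E
```

```text
[ 0.5236 -0.1619  0.1033] -124.62712234568329 [ 0.14  0.81 -0.04] [-2.9  0.7 10.3]
```

arm_command(plan=[0,0,0,0.05,0,0,0,0.05,0,0,0,0.04,0,0,0,0.04,0,0,0,0,0,0,0,0,0,0,0,0,0,0,0,0])

```text
clock: 22.15
eef_pos: [0.5235, -0.1619, 0.1032]
eef_rot: [-2.903, 1.199, -0.003]
wrist_force: [-4.3, 1.5, 10.0]
gripper_width: 0.013
gripper_force: 89.6
```

```bash
python3 - <<'E'
from h import *
p,R,s=tool();print(p.round(4),np.degrees(np.arctan2(R[1,1],R[0,1])),s["ft_torque"].round(2),s["wrist_force"].round(1),s["joint_pos"].round(2),s["tau"].round(2))
E
```

```text
[ 0.5235 -0.1619  0.1032] -134.87993798343442 [0.23 0.85 0.19] [-4.3  1.5 10. ] [-0.51  0.28  0.87  1.89 -0.24  1.09 -1.9 ] [  0.24 -27.53   5.85 -25.08  -0.35  -1.24  -0.21]
```

arm_command(plan=[0,0,0,0.04,0,0,0,0.04,0,0,0,0.04,0,0,0,0.04,0,0,0,0.04,0,0,0,0,0,0,0,0,0,0,0,0])

```text
clock: 23.15
eef_pos: [0.5237, -0.162, 0.1034]
eef_rot: [2.777, -1.464, 0.003]
wrist_force: [-3.3, -1.4, 11.5]
gripper_width: 0.0134
gripper_force: 147.0
```

```bash
python3 - <<'E'
from h import *
p,R,s=tool();print(p.round(4),np.degrees(np.arctan2(R[1,1],R[0,1])),s["ft_torque"].round(2),s["wrist_force"].round(1))
E
```

```text
[ 0.5237 -0.162   0.1034] -145.61090770956048 [-0.08  0.97  3.89] [-3.3 -1.4 11.5]
```

The torque of 3.9 N m shows the stop is reached. I'm easing off slightly, opening and withdrawing.

arm_command(plan=[0,0,-0.5,-0.03,0,0,0,0,0,0,0,0,0,0,0,0,0,0,0,0,0,0,0,0,0,0,0,0,0,0,0,0])

```text
clock: 24.15
eef_pos: [0.5236, -0.1619, 0.1034]
eef_rot: [2.797, -1.425, 0.003]
wrist_force: [-1.0, -1.0, 7.0]
gripper_width: 0.0131
gripper_force: 129.0
```

arm_command(plan=[0,0,0,0,0,0,0,0,0,0,0,0,0,0,-10,0,0,0,-30,0,0,0,-40,0,0,0,-40,0,0,0,0,0], gripper=-0.2)

```text
clock: 25.15
eef_pos: [0.5246, -0.1626, 0.2256]
eef_rot: [-2.788, 1.442, -0.01]
wrist_force: [-0.3, 0.0, 0.2]
gripper_width: 0.0511
gripper_force: 0.0
```

```bash
python3 - <<'E'
from h import *
p,R,s=tool();print(p.round(4),s["wrist_force"].round(1),s["gripper_width"])
c=snap("wrist","we")
X=cloud(c,mask(c,100,130,100,40)); X=X[np.hypot(X[:,0]-.523,X[:,1]+.162)<.06]; T=X[X[:,2]>.132]
print("handle top",len(T),X[:,2].max(),cv2.minAreaRect((T[:,:2]*1000).astype(np.float32)))
a=cv2.resize(c["pixels"][0:320,100:460,::-1],None,fx=1.6,fy=1.6); cv2.imwrite("pics/we2.png",a)
E
```

```text
[ 0.5246 -0.1626  0.2256] [-0.3  0.   0.2] 0.05109393412039517
handle top 1141 0.3132181085273059 ((526.3363037109375, -162.38845825195312), (100.91014099121094, 51.4248046875), 19.6365909576416)
```

View pics/we2.png

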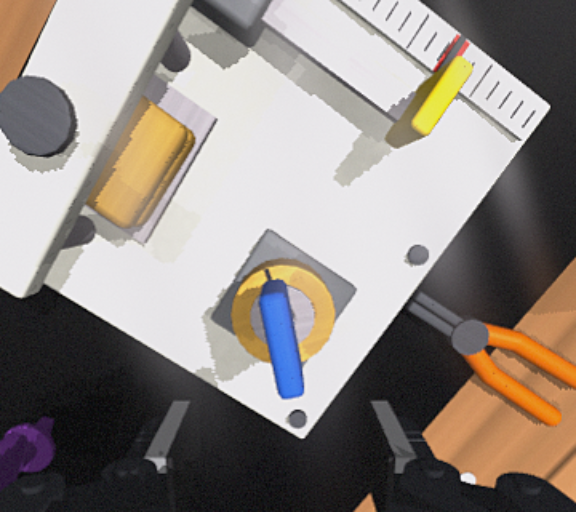

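The key stands in the lock, its handle running from crop (272,285) to (290,395). The lock's black mark is at (267,273), and the pointer is still in the red band at (452,50). Checking the angles next.

```bash
python3 - <<'E'
from h import *
c=snap("wrist","wf")
p,R,s=tool();print(p.round(4),s["clock"],s["gripper_width"])
X=cloud(c,mask(c,100,130,100,40)); X=X[np.hypot(X[:,0]-.523,X[:,1]+.162)<.045]; T=X[(X[:,2]>.137)&(X[:,2]<.15)]
print(len(T),np.percentile(T[:,2],[50,95]),cv2.minAreaRect((T[:,:2]*1000).astype(np.float32)))
V=hsv(c)[...,2]; L=proj(c,[.5233,-.1618,.073])[0]
v,u=np.mgrid[0:420,0:560].reshape(2,-1); k=np.hypot(u-L[0],v-L[1])<60; u,v=u[k],v[k]
P=ray(c,np.c_[u,v],.073); d=P[:,:2]-[.5233,-.1618]; r=np.hypot(*d.T); q=(r>.019)&(r<.031)&(V[v,u]<90)&(hsv(c)[v,u,0]<95)
print(q.sum(), np.degrees(np.arctan2(d[q,1],d[q,0])).round(0))
Y=cloud(c,mask(c,0,180,0,150)&(hsv(c)[...,1]<40)); Y=Y[np.hypot(Y[:,0]-.523,Y[:,1]+.162)<.019]; print("collar top z",np.percentile(Y[:,2],[5,50,95]))
E
```

```text
[ 0.5226 -0.1617  0.2222] 25.25 0.05155999002594284
1129 [0.14225961 0.14355541] ((524.644287109375, -163.00119018554688), (13.287820816040039, 54.46354675292969), 46.49181365966797)
0 []
collar top z [0.07757544 0.07878612 0.08026041]
```

```bash
python3 - <<'E'
from h import *
c=dict(np.load("we.npz"))
P=ray(c,[(100+265.5/1.6,270/1.6),(100+269/1.6,277/1.6)],.073); d=P[:,:2]-[.5233,-.1618]; print(np.hypot(*d.T),np.degrees(np.arctan2(d[:,1],d[:,0])))
H=hsv(c)[160:182,155:180]; i=np.argwhere((H[...,2]<110)&((H[...,0]<90)|(H[...,1]<90)))+[160,155]
P=ray(c,i[:,::-1],.073); d=P[:,:2]-[.5233,-.1618]; r=np.hypot(*d.T);q=(r>.02)&(r<.031); print(np.degrees(np.arctan2(d[q,1],d[q,0])).round(0),r[q].round(3))
E
```

```text
[0.03086794 0.02612589] [-35.28755244 -36.52427928]Traceback (most recent call last):
  File "<stdin>", line 5, in <module>
  File "h.py", line 4, in ray
    p=cv2.undistortPoints(np.array(uv,float).reshape(-1,1,2),c["K"],c["dist"]).reshape(-1,2)
      ~~~~~~~~~~~~~~~~~~~^^^^^^^^^^^^^^^^^^^^^^^^^^^^^^^^^^^^^^^^^^^^^^^^^^^^^
cv2.error: OpenCV(4.12.0) /io/opencv/modules/calib3d/src/undistort.dispatch.cpp:347: error: (-215:Assertion failed) CV_IS_MAT(_src) && CV_IS_MAT(_dst) && (_src->rows == 1 || _src->cols == 1) && (_dst->rows == 1 || _dst->cols == 1) && _src->cols + _src->rows - 1 == _dst->rows + _dst->cols - 1 && (CV_MAT_TYPE(_src->type) == CV_32FC2 || CV_MAT_TYPE(_src->type) == CV_64FC2) && (CV_MAT_TYPE(_dst->type) == CV_32FC2 || CV_MAT_TYPE(_dst->type) == CV_64FC2) in function 'cvUndistortPointsInternal'
```

The lock's mark has turned from 34° to -36°, which is 1.22 rad plus the starting angle and agrees with the stop. The collar lies on the face and the pointer is in the band. Handing in.

```bash
python3 -c "
from rig import env
print(env.hand_in())"
```

```text
the job is handed in; nothing more can be done
None
```

I handed the job in with the pointer in the red band (about 2 mm off its centre) and the blue key fully home, turned to the stop and left standing in the lock; no verdict came back.

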